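# Clear the tote lid and hold it open

## Task

Two cartons are standing on the lid of the grey parts tote: stack them squarely on the carton with the green band, first the one with the red band, then the one with the blue band on top. Then lift the tote's lid by its handle to about 50 degrees from shut and finish while still holding it there, steady in the gripper, because it would fall shut if let go. Leave the green-banded carton and everything else on the bench where it is.

Things in the scene. Friction and masses are not known exactly. Their poses are not given: they have to be found in the camera images.
- red_center (a point): Closed cardboard carton with a red band around its middle, 90 long (its x) x 60 wide (its y) x 55 high mm, 0.2 to 0.45 kg. The point is its centre, half-way up; axes along its edges, z up. Starts on the tote's lid.
- blue_center (a point): Closed cardboard carton with a blue band around its middle, 90 long (its x) x 60 wide (its y) x 55 high mm, 0.2 to 0.45 kg. The point is its centre, half-way up; axes along its edges, z up. Starts on the tote's lid, beside the red one (either side), at least 35 mm between them.
- green_center (a point): Closed cardboard carton with a green band around its middle, 90 long (its x) x 60 wide (its y) x 55 high mm, 0.6 kg. The point is its centre, half-way up; axes along its edges, z up. Stands loose on a low fixed wooden board (200 x 160 mm, top 16 mm above the table): the foot of the column.
- tote: Grey tote fixed to the table, 220 deep (its x) x 300 wide (its y) x 100 high mm, open at the top under its lid. Origin at the centre of its underside; its -x side is the front, with the lid's handle, roughly towards the robot.
- lid (a joint): Angle of the tote's pale grey lid: 0 shut, positive as its front edge rises, 1.9 at most, in rad (50 degrees = 0.87). The lid is a 220 x 300 x 6 mm plate, 0.25 to 0.5 kg, level when shut (its top 106.5 mm above the table), hinged along the tote's far (+x) top edge; it has no stay and falls shut when let go below about 90 degrees.
- lid_handle (a point): Middle of the lid's handle: a straight black round bar, 12 mm thick, 110 mm long along the lid's y, on two end posts, on the lid's top face. It lies 185 mm towards the front from the hinge line and its centre 40 mm above the lid's top face (46 mm above its underside). The axes turn with the lid: x away from the front edge to the hinge, y along the bar, z out of the lid's top. A pinch on the bar can let it turn between the pads.
- lid_hinge (a point): Point on the lid's hinge line, midway along it, at the underside of the lid, 100.5 mm above the table; y along the hinge line. The axes turn with the lid.
- tin: Bystander: white round tin with a red label, 80 across x 110 high mm, origin under its centre.
- tape: Bystander: yellow-brown roll of tape lying flat, 90 across x 45 high mm, origin under its centre.
- motor: Bystander: copper motor core, 52 across x 60 high mm, origin under its centre.
- driver: Bystander: screwdriver lying along its x.
- nailer: Bystander: air stapler standing on its foot, 150 x 30 x 120 mm, long along its x, origin under its centre.
- packet: Bystander: green packet standing upright, 40 x 65 x 95 mm, origin under its centre.
Things that resemble listed ones, but are neither listed nor needed, are in the scene too. What is shaped like the part that bears red_center but purple or turquoise is not meant.

How it is judged:
By the outcome, as a careful person would: the job done as asked, in the order asked, and still so for the second after the job is handed in, while the arm keeps its last pose, push and grip.
It also fails if it takes over 69 s, if anything falls off the work surface, if the arm or the gripper's body presses on something with over 40 N, if the wrist force passes 120 N, or if a joint passes its speed limit or range.

## Robot

A 6-joint arm with a two-finger parallel gripper is mounted at the origin on the work surface. World frame = base frame: x ahead of the robot, y to its left, z up, the work surface at z = 0. Lengths are in m, angles in rad, forces in N, time in s.
With the tool pointing down it reaches from about 0.375 to 0.925 m from the base axis. Payload 5.7 kg.
Tool frame: the origin (TCP) lies at the centre of the arm's flange, where the gripper is bolted on; the fingertips stand bot.tip_extent ahead of it and the grasp point (between the pads) lies 155 mm ahead of it (bot.tip_extent is the distance from the TCP to the fingertips, in m); z points along the fingers, y is the line along which they close (so a half turn about z gives the same grasp; the last joint's range is limited). The gripper opens to 85 mm and grips with 20 to 120 N. Pads are 22 mm wide; open, the fingers measure 114 mm over their backs; the gripper's body (76 mm by 85 mm) begins 54 mm behind the grasp point. The pads swing forward as they close: fully open they stand 13 mm farther back than shut.
Start: joints at [1.025, 0.359, 1.51, -0, 1.272, -0.115], TCP at [0.251, 0.545, 0.405] pointing down, gripper open.
Joint ranges: [-2.97, 2.97], [-1.01, 2.36], [0.21, 2.38], [-0.96, 4.11], [0.2, 2.71], [-2.98, 2.98]. Speed limits (rad/s): [2.39, 2.39, 3.14, 3.14, 3.14, 3.14].

## Interface

Orientations are given as [roll, pitch, yaw] about the fixed x, y, z axes, in that order (R = Rz(yaw) Ry(pitch) Rx(roll)).
In Python, from rig import bot gives the robot as it stands.
- The arm moves only by the shell command python3 -m handwheel 'ROWS' [FORCE]. ROWS is JSON, a list of rows, each a list of 3 entries, a list of its own where there are three numbers: the shift along the world's x, y, z in units of 30 mm (1.0 is 30 mm), then the turn, a rotation vector about the world's x, y, z in units of 5 degrees (1.0 is 5 degrees), then the closure in counts, from 0 (fully open) to 255 (shut). In form: [[[x, y, z], [rx, ry, rz], fingers], ...]. A call has exactly 8 rows; each row shifts and turns the commanded pose from where the row before left it; what a row does not reach is not made up. A row lasts 1/12 s, in which the tool goes at most 41.7 mm and 7.16 degrees, less where a joint would pass 70% of its speed; a pose out of reach is approached as far as the arm can. A call is refused whole if a number of a shift passes 1 or a number of a turn 1, either way. A call with a gripper value outside its range is refused whole. The fingers move at their own pace and stop on an object; FORCE is the grip in N (left out, the last holds). Time passes only in rows, so rows that do not move let the fingers close, or fill a call up. It gives the time, the measured TCP pose, the force, the opening and the grip force at its end, in the units of the state.
- bot.state(): the state, without advancing time (a new reading comes with each control period).
- bot.snapshot(name): name is "scene" or "top" or "wrist"; returns the picture (480x640x3 uint8, red, green, blue); there is no depth.
- bot.camera_model(name): a dict with "intrinsics" (3x3 intrinsics, pixels), "extrinsics" (4x4, takes a point from camera to world coordinates); the wrist camera has in their place "hand_eye" (4x4, takes a point from camera to tool coordinates, whose origin is the TCP and whose axes are the flange's). Camera axes: x right, y up, looking along -z (the intrinsics and any distortion apply to the point x, -y, -z); pixel columns grow to the right and rows downward; lengths in m; the calibration is good to about 2 mm. A picture is of the moment at which its call begins: read the wrist's pose just before it. camera_model takes no time and is no camera call.
- bot.close_job(): hands the job in; it is judged then, once.
The state is a dict: "clock": time; "joints": joint angles; "dq": joint speeds; "joint_torque": joint torques, N m; "position": TCP position; "tcp_rot": TCP orientation; "force": force on the tool from outside, world axes, zero at the start; "torque": the same for the moment, N m; "grip_width": finger opening in m; "grasp_force": force on a finger pad.
Only numpy, scipy, OpenCV 4.12 (cv2) and the standard library are available. Lean on these libraries where they do the work, as an engineer would, in place of code of your own. Each camera call takes 0.05 s, during which the arm holds its last target. There are 200 camera calls.

## Working session

There is one attempt and no reset: what is moved stays moved. The work goes in short steps, Python scripts to look and compute and a shell command to move; the robot and the scene stay as the last step left them, time stands still between calls to the robot, and variables do not carry over. Pictures are saved under pics/ and viewed, at most 10 in all, crops included, and the job is handed in when it is done.

```bash
mkdir -p pics; ls; python3 - <<'E'
from rig import bot
import cv2,numpy as np
s=bot.state();print(s['clock'],s['position'],s['tcp_rot'],s['grip_width'],bot.tip_extent)
for n in("top","scene"):
    im=bot.snapshot(n);cv2.imwrite(f"pics/{n}0.png",im[:,:,::-1])
for n in("top","scene","wrist"):
    m=bot.camera_model(n);print(n,{k:np.round(v,4).tolist() if not isinstance(v,str) else v for k,v in m.items()})
E
```

```text
pics
0.0 [0.25036619 0.54485052 0.40387256] [-3.13977619e+00 -2.26204394e-04  2.71078709e+00] 0.08535311351889291 0.1734
top {'intrinsics': [[472.998, 0.0, 321.1018], [0.0, 472.998, 232.529], [0.0, 0.0, 1.0]], 'extrinsics': [[-0.013, 0.9876, -0.1562, 0.2552], [-0.9999, -0.0141, -0.0062, 0.0021], [-0.0083, 0.1561, 0.9877, 1.4725], [0.0, 0.0, 0.0, 1.0]]}
scene {'intrinsics': [[513.2889, 0.0, 316.0754], [0.0, 513.2889, 237.2582], [0.0, 0.0, 1.0]], 'extrinsics': [[0.4457, -0.7566, 0.4785, 1.1242], [0.8952, 0.377, -0.2377, -0.3098], [-0.0005, 0.5343, 0.8453, 1.2436], [0.0, 0.0, 0.0, 1.0]]}
wrist {'intrinsics': [[355.9749, 0.0, 314.0285], [0.0, 355.9749, 242.9448], [0.0, 0.0, 1.0]], 'hand_eye': [[0.0001, 0.9583, 0.2859, 0.0728], [1.0, 0.0003, -0.0013, 0.0007], [-0.0014, 0.2859, -0.9583, 0.0304], [0.0, 0.0, 0.0, 1.0]]}
```

View pics/top0.png

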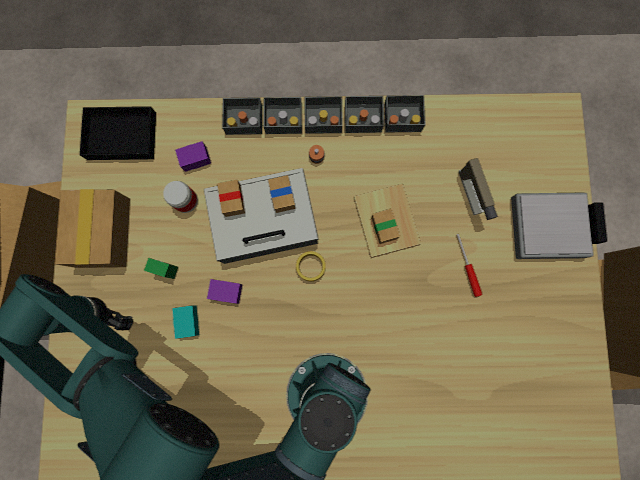

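View pics/scene0.png

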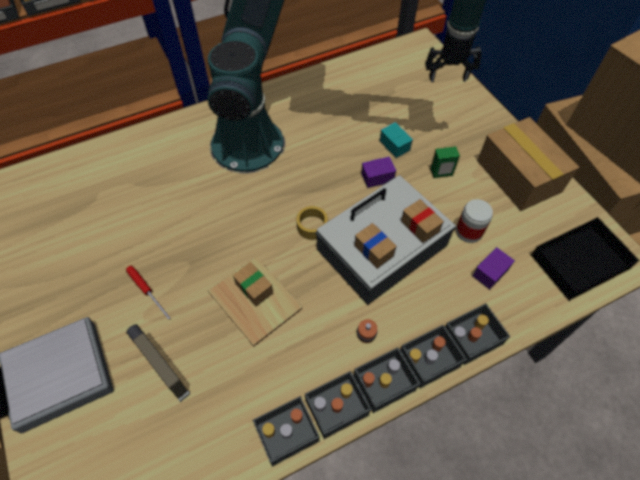

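The top picture shows red carton near (230,197), blue (282,193), green (385,225) and the handle from (243,241) to (285,233); the scene picture agrees. I'll enlarge the top view for corner picking.

```bash
cat > h.py <<'E'
from rig import bot
import cv2,numpy as np
from scipy.spatial.transform import Rotation as R
def T(s):
    M=np.eye(4);M[:3,:3]=R.from_euler('xyz',s['tcp_rot']).as_matrix();M[:3,3]=s['position'];return M
def cam(n,s=None):
    m=bot.camera_model(n);K=np.array(m['intrinsics'])
    E=np.array(m['extrinsics']) if n!='wrist' else T(s)@np.array(m['hand_eye'])
    return K,E
def ray(K,E,px,z):
    px=np.atleast_2d(px).astype(float)
    d=np.c_[(px[:,0]-K[0,2])/K[0,0],-(px[:,1]-K[1,2])/K[1,1],-np.ones(len(px))]@E[:3,:3].T
    return E[:3,3]+d*((z-E[2,3])/d[:,2])[:,None]
def proj(K,E,P):
    c=(np.atleast_2d(P)-E[:3,3])@E[:3,:3]
    return np.c_[K[0,0]*c[:,0]/-c[:,2]+K[0,2],K[1,1]*-c[:,1]/-c[:,2]+K[1,2]]
E
python3 - <<'E'
from h import *
im=cv2.imread('pics/top0.png')
cv2.imwrite('pics/crop0.png',cv2.resize(im[160:275,198:425],None,fx=3.5,fy=3.5,interpolation=cv2.INTER_CUBIC))
K,E=cam('top')
print(bot.camera_model('top').keys())
for n,p,z in(('red',(230,190),.1615),('blue',(282,190),.1615),('green',(386,224),.071),('hL',(245,241),.1465),('hR',(283,234),.1465),('cFL',(218,261),.1065),('cFR',(318,242),.1065),('cBR',(303,170),.1065),('cBL',(206,186),.1065)):print(n,np.round(ray(K,E,p,z)[0],3))
E
```

```text
dict_keys(['intrinsics', 'extrinsics'])
red [0.589 0.268 0.161]
blue [0.587 0.12  0.161]
green [ 0.5   -0.184  0.071]
hL [0.444 0.226 0.147]
hR [0.462 0.119 0.147]
cFL [0.392 0.311 0.107]
cFR [0.443 0.02  0.107]
cBR [0.661 0.062 0.107]
cBL [0.616 0.351 0.107]
```

View pics/crop0.png

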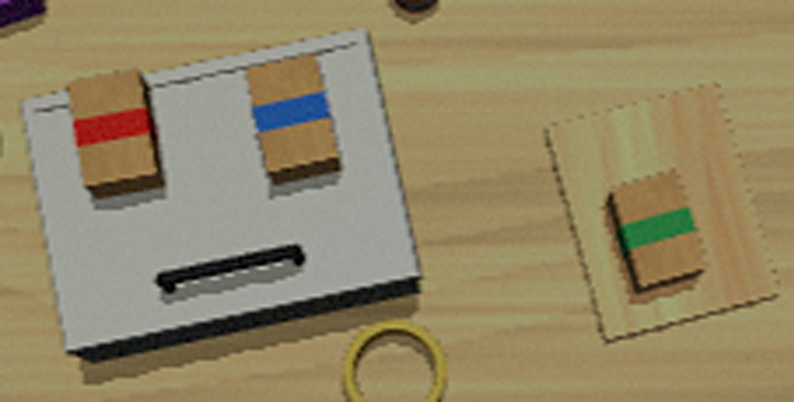

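Top-face corners in the crop: red (68,85)(142,70)(158,173)(87,190); blue (246,70)(319,57)(340,160)(268,174); green (609,191)(679,172)(703,269)(637,289). Bar ends at (163,281) and (299,253).

```bash
python3 - <<'E'
from h import *
K,E=cam('top')
C=dict(red=([(68,85),(142,70),(158,173),(87,190)],.1615),blue=([(246,70),(319,57),(340,160),(268,174)],.1615),green=([(609,191),(679,172),(703,269),(637,289)],.071),lid=([(22,102),(367,30),(420,275),(68,350)],.1065),bar=([(163,281),(299,253)],.1465))
for n,(p,z) in C.items():
    P=ray(K,E,np.array(p)/3.5+[198-.4,160-.4],z)[:,:2]
    if len(P)==4:
        dx=(P[0]+P[1]-P[2]-P[3])/2;dy=(P[0]+P[3]-P[1]-P[2])/2
        print(n,P.mean(0).round(4),'L',np.linalg.norm(dx).round(4),np.linalg.norm(dy).round(4),np.degrees([np.arctan2(dx[1],dx[0]),np.arctan2(-dy[0],dy[1])]).round(1))
    else: d=P[0]-P[1];print(n,P.mean(0),np.linalg.norm(d),np.degrees(np.arctan2(-d[0],d[1])))
s=bot.state();print(T(s).round(3))
E
```

```text
red [0.57   0.2679] L 0.0883 0.0601 [10.3 11.9]
blue [0.5797 0.1219] L 0.0884 0.0599 [11.4 10. ]
green [ 0.4961 -0.1822] L 0.0874 0.061 [12.8 15.3]
lid [0.5314 0.1891] L 0.2164 0.299 [11.5 11.3]
bar [0.45763038 0.17365362] 0.1123006395212657 10.98333522584377
[[-0.909  0.418 -0.001  0.25 ]
 [ 0.418  0.909 -0.001  0.545]
 [ 0.    -0.002 -1.     0.404]
 [ 0.     0.     0.     1.   ]]
```

```bash
python3 -m handwheel '[[[0.6,-0.5,0],[0,0,0.4],0],[[0.6,-0.5,0],[0,0,0.4],0],[[0.7,-0.6,0],[0,0,0.5],0],[[0.7,-0.6,0],[0,0,0.5],0],[[0.7,-0.6,0],[0,0,0.5],0],[[0.7,-0.6,0],[0,0,0.5],0],[[0.7,-0.6,0],[0,0,0.5],0],[[0.7,-0.6,0],[0,0,0.5],0]]' 40
python3 -m handwheel '[[[0.7,-0.6,0],[0,0,0.5],0],[[0.7,-0.6,0],[0,0,0.5],0],[[0.7,-0.6,0],[0,0,0.5],0],[[0.7,-0.6,0],[0,0,0.5],0],[[0.7,-0.6,0],[0,0,0.5],0],[[0.7,-0.6,0],[0,0,0.5],0],[[0.7,-0.6,0],[0,0,0.4],0],[[0.4,-0.4,0],[0,0,0],0]]'
python3 - <<'E'
from h import *
s=bot.state();im=bot.snapshot('wrist');cv2.imwrite('pics/w1.png',im[:,:,::-1])
print(s['clock'],s['position'],np.degrees(s['tcp_rot']))
K,E=cam('wrist',s)
for n,c,y in(('red',(.57,.268),11.2),('blue',(.58,.122),11.2)):
    a=np.radians(y);Rz=np.array([[np.cos(a),-np.sin(a)],[np.sin(a),np.cos(a)]])
    P=np.array([[.045,.03],[.045,-.03],[-.045,-.03],[-.045,.03]])@Rz.T+c
    print(n,proj(K,E,np.c_[P,np.full(4,.1615)]).round(0).tolist())
E
```

```text
clock: 0.77
position: [0.4133, 0.406, 0.4043]
tcp_rot: [-3.141, -0.001, 3.045]
force: [-0.2, 0.6, -0.0]
grip_width: 0.0856
grasp_force: 0.0
clock: 1.43
position: [0.5734, 0.2674, 0.4042]
tcp_rot: [-3.141, 0.0, -2.944]
force: [1.0, 0.0, 0.0]
grip_width: 0.0854
grasp_force: 0.0
1.4333 [0.57342633 0.26738677 0.4042042 ] [-1.79951899e+02  1.19344185e-02 -1.68685484e+02]
red [[360.0, 316.0], [270.0, 316.0], [265.0, 179.0], [366.0, 179.0]]
blue [[137.0, 290.0], [45.0, 290.0], [11.0, 146.0], [115.0, 146.0]]
```

View pics/w1.png

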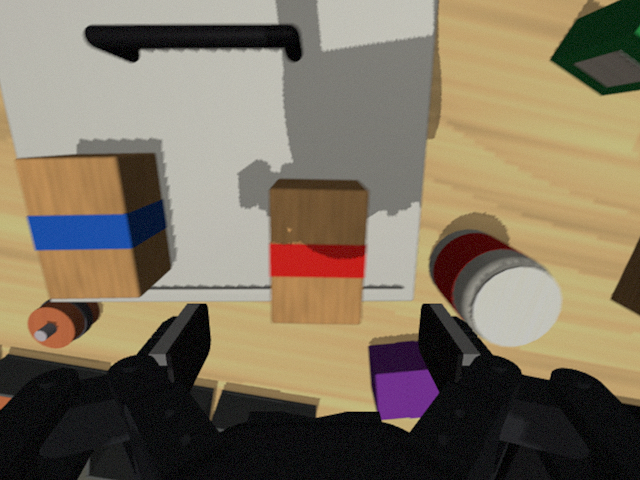

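The wrist view shows the red carton's top corners at (362,323)(272,323)(270,189)(367,189), the blue one's at (138,297)(48,294)(18,158)(120,155), and the bar from (90,36) to (296,38), ~8 px below the prediction.

```bash
cat >> h.py <<'E'
def quad(K,E,p,z):
    P=ray(K,E,p,z)[:,:2];dx=(P[0]+P[1]-P[2]-P[3])/2;dy=(P[0]+P[3]-P[1]-P[2])/2
    print(P.mean(0).round(4),'L',np.linalg.norm(dx).round(4),np.linalg.norm(dy).round(4),np.degrees([np.arctan2(dx[1],dx[0]),np.arctan2(-dy[0],dy[1])]).round(1))
E
python3 - <<'E'
from h import *
s=bot.state();K,E=cam('wrist',s)
quad(K,E,[(362,323),(272,323),(270,189),(367,189)],.1615)
quad(K,E,[(138,297),(48,294),(18,158),(120,155)],.1615)
print(ray(K,E,[(93,36),(297,40)],.1465))
E
```

```text
[0.5769 0.2689] L 0.0893 0.0589 [10.7 11.2]
[0.586  0.1225] L 0.0882 0.059 [10.  10.9]
[[0.47477365 0.11856677 0.1465    ]
 [0.45441047 0.23256515 0.1465    ]]
```

```bash
python3 -m handwheel '[[[0.05,0.05,-0.7],[0,0,0],0],[[0,0,-1],[0,0,0],0],[[0,0,-1],[0,0,0],0],[[0,0,-0.7],[0,0,0],0],[[0,0,-0.3],[0,0,0],0],[[0,0,0],[0,0,0],255],[[0,0,0],[0,0,0],255],[[0,0,0],[0,0,0],255]]' 40
python3 -m handwheel '[[[0,0,0],[0,0,0],255],[[0,0,0],[0,0,0],255],[[0,0,0],[0,0,0],255],[[0,0,0],[0,0,0],255],[[0,0,0],[0,0,0],255],[[0,0,0],[0,0,0],255],[[0,0,0.2],[0,0,0],255],[[0,0,0.5],[0,0,0],255]]'
```

```text
clock: 2.15
position: [0.5736, 0.2711, 0.2952]
tcp_rot: [3.141, 0.002, -2.944]
force: [0.1, -1.2, -2.6]
grip_width: 0.0596
grasp_force: 43.8
clock: 2.82
position: [0.5719, 0.2702, 0.3127]
tcp_rot: [-3.141, -0.005, -2.944]
force: [0.4, -0.5, -3.1]
grip_width: 0.0596
grasp_force: 43.9
```

```bash
python3 -m handwheel '[[[0,0,0.9],[0,0,0],255],[[0,-0.2,0.9],[0,0,0],255],[[0,-0.5,0.8],[0,0,0],255],[[-0.1,-0.8,0.4],[0,0,0],255],[[-0.1,-0.9,0],[0,0,0],255],[[-0.2,-0.9,0],[0,0,0],255],[[-0.2,-0.9,0],[0,0,0],255],[[-0.2,-0.9,0],[0,0,0],255]]'
python3 -m handwheel '[[[-0.2,-0.9,0],[0,0,0],255],[[-0.2,-0.9,0],[0,0,0],255],[[-0.2,-0.9,0],[0,0,0],255],[[-0.2,-0.9,0],[0,0,0],255],[[-0.2,-0.9,0],[0,0,0],255],[[-0.1,-0.8,0],[0,0,0],255],[[0,-0.4,0],[0,0,0],255],[[0,0,0],[0,0,0],255]]'
python3 - <<'E'
from h import *
s=bot.state();im=bot.snapshot('wrist');cv2.imwrite('pics/w2.png',im[:,:,::-1])
print(s['clock'],s['position'],np.degrees(s['tcp_rot']))
E
```

```text
clock: 3.48
position: [0.5483, 0.1165, 0.4045]
tcp_rot: [-3.141, -0.001, -2.944]
force: [0.2, -0.6, -2.7]
grip_width: 0.0599
grasp_force: 44.1
clock: 4.15
position: [0.5159, -0.0555, 0.4046]
tcp_rot: [-3.141, -0.0, -2.947]
force: [0.4, 0.6, -2.1]
grip_width: 0.0599
grasp_force: 44.2
4.15 [ 0.51594487 -0.05548717  0.40462703] [-1.79945776e+02 -1.40980188e-02 -1.68845634e+02]
```

View pics/w2.png

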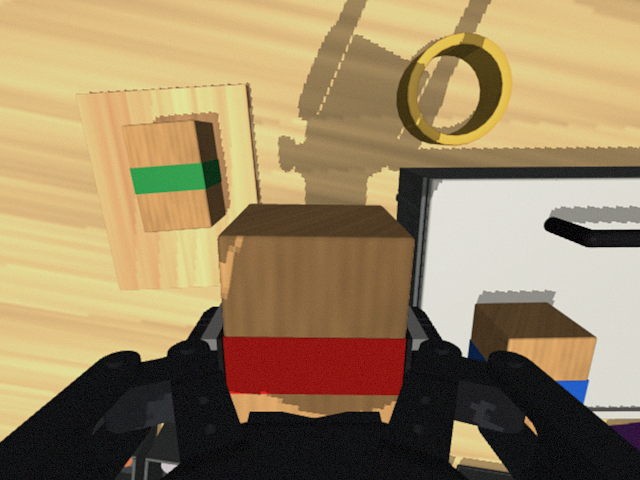

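The wrist view shows the green carton's top corners at (211,226)(146,231)(123,126)(196,121), and the held red carton's near top edge at (219,237)–(413,237) with band rows 338–393.

```bash
python3 - <<'E'
from h import *
s=bot.state();K,E=cam('wrist',s);print(s['clock'],s['position'])
quad(K,E,[(211,226),(146,231),(123,126),(196,121)],.071)
M=np.linalg.inv(T(s))
for dz in(.131,.134):
  P=ray(K,E,[(219,237),(413,237),(315,338),(315,393)],s['position'][2]-dz)
  print((np.c_[P,np.ones(4)]@M.T)[:,:3].round(4).tolist())
E
```

```text
4.2 [ 0.51604839 -0.05417255  0.4046151 ]
[ 0.5016 -0.1803] L 0.0876 0.0586 [15.  15.3]
[[0.0441, -0.0272, 0.131], [0.0441, 0.0297, 0.131], [0.0105, 0.001, 0.131], [-0.0106, 0.001, 0.131]]
[[0.0433, -0.028, 0.134], [0.0433, 0.0306, 0.134], [0.0086, 0.001, 0.134], [-0.013, 0.001, 0.134]]
```

```bash
python3 -m handwheel '[[[-0.1,-0.7,0],[0,0,0.2],255],[[-0.1,-0.8,0],[0,0,0.2],255],[[-0.1,-0.8,0],[0,0,0.2],255],[[-0.1,-0.8,-0.3],[0,0,0.2],255],[[-0.1,-0.7,-0.5],[0,0,0],255],[[-0.1,-0.4,-0.7],[0,0,0],255],[[0,0,-0.8],[0,0,0],255],[[0,0,-0.7],[0,0,0],255]]'
python3 -m handwheel '[[[0,0,-0.5],[0,0,0],255],[[0,0,-0.4],[0,0,0],255],[[0,0,-0.3],[0,0,0],255],[[0,0,-0.2],[0,0,0],255],[[0,0,0],[0,0,0],255],[[0,0,0],[0,0,0],255],[[0,0,0],[0,0,0],255],[[0,0,0],[0,0,0],255]]'
```

```text
clock: 4.87
position: [0.4983, -0.179, 0.3136]
tcp_rot: [3.141, 0.0, -2.875]
force: [-0.3, 0.4, -3.2]
grip_width: 0.0598
grasp_force: 44.5
clock: 5.53
position: [0.4985, -0.1794, 0.2735]
tcp_rot: [-3.14, 0.001, -2.874]
force: [-0.3, -0.3, -3.0]
grip_width: 0.0592
grasp_force: 44.4
```

```bash
python3 -m handwheel '[[[0,-0.05,-0.2],[0,0,0],255],[[0,0,-0.15],[0,0,0],255],[[0,0,-0.05],[0,0,0],255],[[0,0,-0.03],[0,0,0],255],[[0,0,-0.03],[0,0,0],255],[[0,0,0],[0,0,0],255],[[0,0,0],[0,0,0],255],[[0,0,0],[0,0,0],255]]'
```

```text
clock: 6.2
position: [0.4978, -0.1808, 0.2592]
tcp_rot: [3.142, -0.0, -2.874]
force: [-3.3, 0.1, 5.7]
grip_width: 0.0599
grasp_force: 45.1
```

```bash
python3 -m handwheel '[[[0,0,0],[0,0,0],160],[[0,0,0],[0,0,0],80],[[0,0,0],[0,0,0],0],[[0,0,0],[0,0,0],0],[[0,0,0],[0,0,0],0],[[0,0,0],[0,0,0],0],[[0,0,0.3],[0,0,0],0],[[0,0,0.7],[0,0,0],0]]'
python3 -m handwheel '[[[0,0,1],[0,0,0],0],[[0,0,1],[0,0,0],0],[[0,0,1],[0,0,0],0],[[0,0.3,0.8],[0,0,0],0],[[0.2,0.9,0.2],[0,0,-0.1],0],[[0.3,0.9,0],[0,0,-0.1],0],[[0.3,0.9,0],[0,0,-0.1],0],[[0.2,0.6,0],[0,0,-0.1],0]]'
python3 - <<'E'
from h import *
import time
s=bot.state();im=bot.snapshot('wrist');cv2.imwrite('pics/w3.png',im[:,:,::-1])
np.save('w3.npy',cam('wrist',s)[1])
print(s['clock'],s['position'],np.degrees(s['tcp_rot']))
E
```

```text
clock: 6.87
position: [0.4971, -0.1803, 0.2874]
tcp_rot: [3.138, -0.004, -2.874]
force: [-0.1, -0.1, 0.5]
grip_width: 0.0853
grasp_force: 0.0
clock: 7.53
position: [0.5284, -0.0709, 0.4101]
tcp_rot: [-3.142, 0.002, -2.909]
force: [0.4, 0.4, -0.8]
grip_width: 0.0854
grasp_force: 0.0
7.5333 [ 0.52835063 -0.07089133  0.41007722] [-1.79997654e+02  1.00980169e-01 -1.66690776e+02]
```

View pics/w3.png

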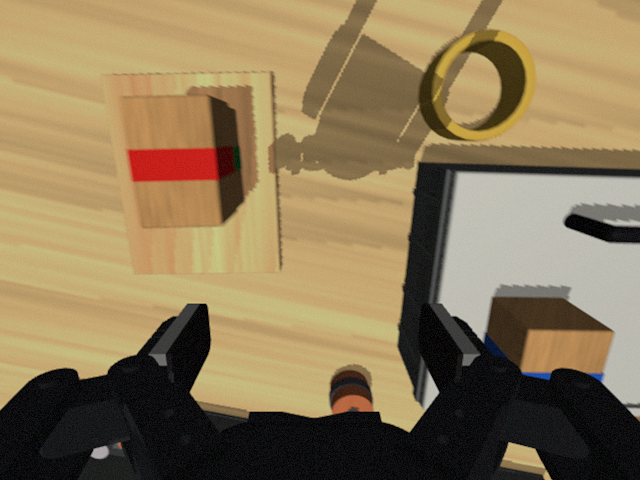

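Red sits on green with side faces flush; its top corners are at (223,226)(141,228)(121,97)(210,95).

```bash
python3 - <<'E'
from h import *
K,_=cam('top');K=np.array(bot.camera_model('wrist')['intrinsics']);E=np.load('w3.npy')
quad(K,E,[(223,226),(141,228),(121,97),(210,95)],.126)
print(bot.state()['position'])
E
```

```text
[ 0.4992 -0.1772] L 0.0893 0.0597 [14.2 14.6]
[ 0.52894681 -0.06883136  0.4098749 ]
```

```bash
python3 -m handwheel '[[[0.2,0.8,0],[0,0,-0.1],0],[[0.3,0.9,0],[0,0,-0.1],0],[[0.3,0.9,0],[0,0,-0.1],0],[[0.3,0.9,0],[0,0,-0.1],0],[[0.3,0.9,0],[0,0,-0.1],0],[[0.2,0.9,0],[0,0,0],0],[[0.2,0.7,-0.1],[0,0,0],0],[[0,0.4,-0.3],[0,0,0],0]]'
python3 -m handwheel '[[[0,0,-0.5],[0,0,0],0],[[0,0,-0.6],[0,0,0],0],[[0,0,-0.5],[0,0,0],0],[[0,0,0],[0,0,0],0],[[0,0,0],[0,0,0],0],[[0,0,0],[0,0,0],0],[[0,0,0],[0,0,0],0],[[0,0,0],[0,0,0],0]]'
```

```text
clock: 8.25
position: [0.5834, 0.1212, 0.3984]
tcp_rot: [3.142, 0.004, -2.951]
force: [0.6, 0.5, 0.8]
grip_width: 0.0855
grasp_force: 0.0
clock: 8.92
position: [0.5825, 0.119, 0.35]
tcp_rot: [-3.141, 0.002, -2.953]
force: [-0.3, 0.4, -0.8]
grip_width: 0.0857
grasp_force: 0.0
```

```bash
python3 -m handwheel '[[[0,0.1,-0.6],[0,0,0],0],[[0,0,-0.7],[0,0,0],0],[[0,0,-0.4],[0,0,0],0],[[0,0,-0.2],[0,0,0],0],[[0,0,0],[0,0,0],255],[[0,0,0],[0,0,0],255],[[0,0,0],[0,0,0],255],[[0,0,0],[0,0,0],255]]' 40
python3 -m handwheel '[[[0,0,0],[0,0,0],255],[[0,0,0],[0,0,0],255],[[0,0,0],[0,0,0],255],[[0,0,0],[0,0,0],255],[[0,0,0.2],[0,0,0],255],[[0,0,0.5],[0,0,0],255],[[0,0,0.8],[0,0,0],255],[[0,0,1],[0,0,0],255]]'
```

```text
clock: 9.58
position: [0.5825, 0.1222, 0.2929]
tcp_rot: [-3.141, 0.002, -2.953]
force: [-0.6, 0.6, 0.3]
grip_width: 0.0598
grasp_force: 43.8
clock: 10.25
position: [0.5807, 0.122, 0.3654]
tcp_rot: [3.141, -0.006, -2.953]
force: [0.6, -0.1, -3.6]
grip_width: 0.0596
grasp_force: 43.8
```

```bash
python3 -m handwheel '[[[-0.1,-0.5,0.7],[0,0,0],255],[[-0.2,-0.7,0.5],[0,0,0],255],[[-0.2,-0.8,0],[0,0,0.1],255],[[-0.2,-0.8,0],[0,0,0.1],255],[[-0.2,-0.8,0],[0,0,0.1],255],[[-0.2,-0.8,0],[0,0,0.1],255],[[-0.2,-0.8,0],[0,0,0.1],255],[[-0.2,-0.8,0],[0,0,0.1],255]]'
python3 -m handwheel '[[[-0.2,-0.8,0],[0,0,0.1],255],[[-0.2,-0.8,0],[0,0,0.1],255],[[-0.2,-0.8,0],[0,0,0.1],255],[[-0.2,-0.7,0],[0,0,0],255],[[-0.2,-0.5,0],[0,0,0],255],[[-0.2,-0.2,0],[0,0,0],255],[[-0.2,0,0],[0,0,0],255],[[0,0,0],[0,0,0],255]]'
```

```text
clock: 10.92
position: [0.5361, -0.0588, 0.4026]
tcp_rot: [3.141, -0.001, -2.9]
force: [0.2, -0.7, -2.3]
grip_width: 0.0592
grasp_force: 43.9
clock: 11.58
position: [0.4936, -0.1712, 0.4025]
tcp_rot: [3.14, -0.002, -2.875]
force: [0.2, -0.1, -3.4]
grip_width: 0.0601
grasp_force: 44.0
```

```bash
python3 -m handwheel '[[[0.16,-0.3,0],[0,0,0],255],[[0,0,-0.5],[0,0,0],255],[[0,0,-0.7],[0,0,0],255],[[0,0,-0.7],[0,0,0],255],[[0,0,-0.5],[0,0,0],255],[[0,0,-0.2],[0,0,0],255],[[0,0,0],[0,0,0],255],[[0,0,0],[0,0,0],255]]'
```

```text
clock: 12.25
position: [0.5005, -0.1807, 0.3251]
tcp_rot: [-3.141, 0.0, -2.874]
force: [0.7, 0.6, -3.2]
grip_width: 0.0599
grasp_force: 44.0
```

Fine-adjust, then lower 12 mm to contact.

```bash
python3 -m handwheel '[[[-0.05,0,-0.15],[0,0,0],255],[[0,0,-0.15],[0,0,0],255],[[0,0,-0.06],[0,0,0],255],[[0,0,-0.03],[0,0,0],255],[[0,0,-0.03],[0,0,0],255],[[0,0,0],[0,0,0],255],[[0,0,0],[0,0,0],255],[[0,0,0],[0,0,0],255]]'
```

```text
clock: 12.92
position: [0.4984, -0.1809, 0.3125]
tcp_rot: [-3.141, 0.0, -2.874]
force: [0.5, -0.5, -1.5]
grip_width: 0.0596
grasp_force: 44.1
```

```bash
python3 -m handwheel '[[[0,0,-0.03],[0,0,0],255],[[0,0,-0.02],[0,0,0],255],[[0,0,0],[0,0,0],255],[[0,0,0],[0,0,0],255],[[0,0,0],[0,0,0],255],[[0,0,0],[0,0,0],255],[[0,0,0],[0,0,0],255],[[0,0,0],[0,0,0],255]]'
```

```text
clock: 13.58
position: [0.4984, -0.1809, 0.3124]
tcp_rot: [-3.141, 0.001, -2.874]
force: [-4.1, 1.2, 12.0]
grip_width: 0.0595
grasp_force: 45.5
```

```bash
python3 -m handwheel '[[[0,0,0.02],[0,0,0],160],[[0,0,0],[0,0,0],80],[[0,0,0],[0,0,0],0],[[0,0,0],[0,0,0],0],[[0,0,0],[0,0,0],0],[[0,0,0],[0,0,0],0],[[0,0,0.3],[0,0,0],0],[[0,0,0.7],[0,0,0],0]]'
python3 -m handwheel '[[[0,0,1],[0,0,0],0],[[0,0,1],[0,0,0],0],[[0,0,0.7],[0,0,0],0],[[-0.1,0.7,0],[0,0,0],0],[[-0.1,0.9,0],[0,0,-0.1],0],[[-0.1,0.9,0],[0,0,-0.1],0],[[0,0.9,0],[0,0,-0.1],0],[[0,0.9,0],[0,0,-0.1],0]]'
python3 - <<'E'
from h import *
s=bot.state();im=bot.snapshot('wrist');np.save('w4.npy',cam('wrist',s)[1])
a=bot.snapshot('scene')
cv2.imwrite('pics/w4.png',np.hstack([cv2.resize(im[:,:,::-1],(400,300)),cv2.resize(a[200:420,150:450,::-1],(400,300),interpolation=cv2.INTER_CUBIC)]))
cv2.imwrite('pics/w4f.png',im[:,:,::-1])
print(s['clock'],s['position'],np.degrees(s['tcp_rot']),s['joints'])
E
```

```text
clock: 14.25
position: [0.4973, -0.1803, 0.3397]
tcp_rot: [3.138, -0.004, -2.874]
force: [0.1, 0.2, -0.6]
grip_width: 0.0856
grasp_force: 0.0
clock: 14.92
position: [0.489, -0.0508, 0.4231]
tcp_rot: [-3.141, 0.001, -2.91]
force: [1.3, 0.4, -0.4]
grip_width: 0.0852
grasp_force: 0.0
14.9167 [ 0.48897707 -0.05075154  0.42311848] [-1.79976583e+02  3.74351145e-02 -1.66743321e+02] [-2.44011047e-01  1.83663699e-01  1.71246565e+00 -6.79306121e-05
  1.24469533e+00 -2.04615821e+00]
```

View pics/w4.png

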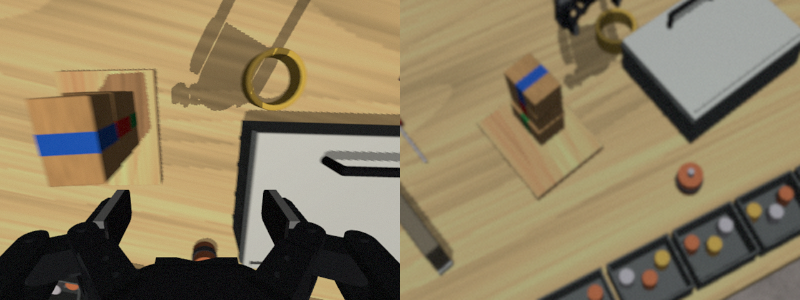

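The stack looks flush and square from both views (blue/red/green side faces in line). Now turn the tool so the fingers close across the bar.

```bash
python3 -m handwheel '[[[0,0.4,0],[0,0,-1],0],[[0,0.4,0],[0,0,-1],0],[[0,0.4,0],[0,0,-1],0],[[0,0.4,0],[0,0,-1],0],[[0,0.4,0],[0,0,-1],0],[[0,0.4,0],[0,0,-1],0],[[-0.1,0.4,0],[0,0,-1],0],[[-0.1,0.4,0],[0,0,-1],0]]'
python3 -m handwheel '[[[-0.1,0.4,0],[0,0,-1],0],[[-0.1,0.4,0],[0,0,-1],0],[[-0.1,0.4,0],[0,0,-1],0],[[-0.1,0.4,0],[0,0,-1],0],[[-0.1,0.4,0],[0,0,-1],0],[[-0.1,0.4,0],[0,0,-1],0],[[-0.1,0.4,0],[0,0,-1],0],[[0,0.4,0],[0,0,-1],0]]'
python3 -m handwheel '[[[0,0.4,-0.3],[0,0,-1],0],[[0,0.4,-0.3],[0,0,-1],0],[[0,0.2,-0.2],[0,0,-0.4],0],[[0,0,0],[0,0,0],0],[[0,0,0],[0,0,0],0],[[0,0,0],[0,0,0],0],[[0,0,0],[0,0,0],0],[[0,0,0],[0,0,0],0]]'
python3 - <<'E'
from h import *
s=bot.state();im=bot.snapshot('wrist');np.save('w5.npy',cam('wrist',s)[1])
cv2.imwrite('pics/w5.png',im[:,:,::-1])
print(s['clock'],s['position'],np.degrees(s['tcp_rot']),s['joints'])
E
```

```text
clock: 15.68
position: [0.4836, 0.0442, 0.4229]
tcp_rot: [-3.141, 0.001, 2.671]
force: [0.1, 0.9, -1.4]
grip_width: 0.0853
grasp_force: 0.0
clock: 16.35
position: [0.4621, 0.1402, 0.4228]
tcp_rot: [-3.141, 0.0, 1.973]
force: [0.3, -0.5, 0.2]
grip_width: 0.0857
grasp_force: 0.0
clock: 17.02
position: [0.4626, 0.1697, 0.3989]
tcp_rot: [3.141, 0.0, 1.768]
force: [-0.3, 0.6, 0.7]
grip_width: 0.0854
grasp_force: 0.0
17.0167 [0.46260757 0.16969803 0.39889502] [1.79954100e+02 8.82728402e-03 1.01315100e+02] [ 2.11368622e-01  2.10021335e-01  1.74340800e+00 -1.78104302e-04
  1.18736444e+00  1.39493815e-02]
```

View pics/w5.png

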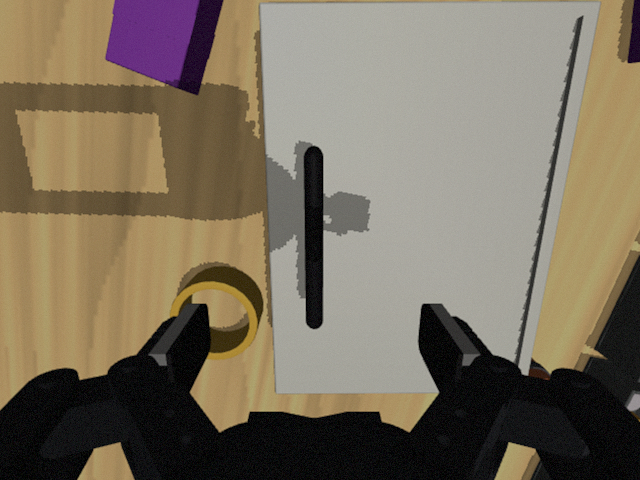

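The bar runs from (314,147) to (314,328), right on the gripper's centreline (column 314) and parallel to it; the hinge slot lies from (579,18) to (520,358).

```bash
python3 - <<'E'
from h import *
K=np.array(bot.camera_model('wrist')['intrinsics']);E=np.load('w5.npy');Q=np.linalg.inv(T(bot.state()))
f=lambda P:(np.c_[P,np.ones(len(P))]@Q.T)[:,:2].round(4)
B=ray(K,E,[(314,148),(314,328)],.1465);H=ray(K,E,[(579,18),(520,358)],.1065);F=ray(K,E,[(262,5),(275,392)],.1065)
print(B.mean(0),f(B),f(H),f(F))
b=np.array([.4625,.1745]);a=np.radians(11.3);u=np.array([np.cos(a),np.sin(a)])
for th,t in((0,0),(10,5),(20,10),(30,15),(40,20),(50,25)):
    c,s=np.cos(np.radians(th)),np.sin(np.radians(th));r=-.185*c+.046*s;z=.1005+.185*s+.046*c;tt=np.radians(t)
    d=r+.185+.155*np.sin(tt);print(th,'rel TCP units dx dy dz',(np.r_[d*u,z+.155*np.cos(tt)-.3015]/.03).round(2))
E
```

```text
[0.46213824 0.17583045 0.1465    ] [[ 0.067   0.0006]
 [-0.0549  0.0006]] [[ 0.1472  0.1721]
 [-0.1067  0.1758]] [[ 0.1543 -0.0327]
 [-0.1409 -0.0335]]
0 rel TCP units dx dy dz [0. 0. 0.]
10 rel TCP units dx dy dz [0.79 0.16 1.03]
20 rel TCP units dx dy dz [1.76 0.35 1.94]
30 rel TCP units dx dy dz [2.87 0.57 2.7 ]
40 rel TCP units dx dy dz [4.11 0.82 3.29]
50 rel TCP units dx dy dz [5.45 1.09 3.69]
```

```bash
python3 -m handwheel '[[[0,0.15,-0.6],[0,0,0],0],[[0,0,-0.8],[0,0,0],0],[[0,0,-0.8],[0,0,0],0],[[0,0,-0.6],[0,0,0],0],[[0,0,-0.35],[0,0,0],0],[[0,0,-0.1],[0,0,0],0],[[0,0,0],[0,0,0],80],[[0,0,0],[0,0,0],120]]' 50
python3 -m handwheel '[[[0,0,0],[0,0,0],160],[[0,0,0],[0,0,0],200],[[0,0,0],[0,0,0],255],[[0,0,0],[0,0,0],255],[[0,0,0],[0,0,0],255],[[0,0,0],[0,0,0],255],[[0,0,0],[0,0,0],255],[[0,0,0],[0,0,0],255]]'
```

```text
clock: 17.73
position: [0.4628, 0.1746, 0.3014]
tcp_rot: [3.141, -0.0, 1.768]
force: [-0.5, 0.2, 0.2]
grip_width: 0.0641
grasp_force: 0.0
clock: 18.4
position: [0.4617, 0.1746, 0.3015]
tcp_rot: [-3.14, 0.0, 1.769]
force: [-2.4, -1.1, 6.5]
grip_width: 0.0102
grasp_force: 48.7
```

```bash
python3 -m handwheel '[[[0.08,0.02,0.13],[-0.02,0.12,0],255],[[0.09,0.02,0.13],[-0.03,0.13,0],255],[[0.09,0.02,0.13],[-0.02,0.12,0],255],[[0.1,0.02,0.13],[-0.03,0.13,0],255],[[0.1,0.02,0.13],[-0.02,0.12,0],255],[[0.11,0.02,0.13],[-0.03,0.13,0],255],[[0.11,0.02,0.13],[-0.02,0.12,0],255],[[0.11,0.02,0.12],[-0.03,0.13,0],255]]' 50
```

```text
clock: 19.07
position: [0.4858, 0.1794, 0.3318]
tcp_rot: [-3.05, -0.0, 1.768]
force: [-1.8, 0.4, -3.0]
grip_width: 0.0103
grasp_force: 48.7
```

```bash
python3 -m handwheel '[[[0.11,0.02,0.12],[-0.02,0.12,0],255],[[0.12,0.02,0.12],[-0.03,0.13,0],255],[[0.12,0.02,0.12],[-0.02,0.12,0],255],[[0.12,0.03,0.11],[-0.03,0.13,0],255],[[0.12,0.02,0.11],[-0.02,0.12,0],255],[[0.12,0.03,0.11],[-0.03,0.13,0],255],[[0.13,0.02,0.11],[-0.02,0.12,0],255],[[0.13,0.03,0.11],[-0.03,0.13,0],255]]' 50
python3 -m handwheel '[[[0.13,0.02,0.1],[-0.02,0.12,0],255],[[0.13,0.03,0.1],[-0.03,0.13,0],255],[[0.14,0.03,0.1],[-0.02,0.12,0],255],[[0.14,0.03,0.1],[-0.03,0.13,0],255],[[0.14,0.03,0.09],[-0.02,0.12,0],255],[[0.14,0.03,0.09],[-0.03,0.13,0],255],[[0.14,0.03,0.09],[-0.02,0.12,0],255],[[0.15,0.02,0.09],[-0.03,0.13,0],255]]'
```

```text
clock: 19.73
position: [0.5148, 0.1852, 0.3593]
tcp_rot: [-2.96, -0.0, 1.768]
force: [-5.3, -0.1, -2.0]
grip_width: 0.01
grasp_force: 48.6
clock: 20.4
position: [0.5482, 0.1919, 0.3824]
tcp_rot: [-2.872, -0.001, 1.768]
force: [-6.2, 0.2, 0.1]
grip_width: 0.0101
grasp_force: 48.6
```

```bash
python3 -m handwheel '[[[0.15,0.03,0.08],[-0.02,0.12,0],255],[[0.15,0.03,0.08],[-0.03,0.13,0],255],[[0.15,0.03,0.08],[-0.02,0.12,0],255],[[0.15,0.03,0.07],[-0.03,0.13,0],255],[[0.16,0.03,0.07],[-0.02,0.12,0],255],[[0.16,0.03,0.07],[-0.03,0.13,0],255],[[0.16,0.03,0.07],[-0.02,0.12,0],255],[[0.16,0.04,0.07],[-0.03,0.13,0],255]]' 50
python3 -m handwheel '[[[0.16,0.03,0.06],[-0.02,0.12,0],255],[[0.16,0.03,0.06],[-0.03,0.13,0],255],[[0.17,0.03,0.05],[-0.02,0.12,0],255],[[0.17,0.04,0.05],[-0.03,0.13,0],255],[[0.17,0.03,0.05],[-0.02,0.12,0],255],[[0.17,0.04,0.05],[-0.03,0.13,0],255],[[0.17,0.03,0.04],[-0.02,0.12,0],255],[[0.17,0.04,0.04],[-0.03,0.13,0],255]]'
python3 -m handwheel '[[[0,0,0],[0,0,0],255],[[0,0,0],[0,0,0],255],[[0,0,0],[0,0,0],255],[[0,0,0],[0,0,0],255],[[0,0,0],[0,0,0],255],[[0,0,0],[0,0,0],255],[[0,0,0],[0,0,0],255],[[0,0,0],[0,0,0],255]]'
python3 - <<'E'
from h import *
s=bot.state();M=T(s);g=M[:3,3]+.155*M[:3,2]
a=np.radians(11.3);u=np.array([np.cos(a),np.sin(a)]);d=(g[:2]-[.4622,.1745])@u-.185
print(g,'angle',np.degrees(np.arctan2(g[2]-.1005,-d)-np.arctan2(.046,.185)),'radius',np.hypot(d,g[2]-.1005),'want',np.hypot(.185,.046))
im=np.hstack([cv2.resize(bot.snapshot('scene')[120:360,180:500,::-1],(400,300),interpolation=cv2.INTER_CUBIC),cv2.resize(bot.snapshot('wrist')[:,:,::-1],(400,300))])
cv2.imwrite('pics/end.png',im)
E
```

```text
clock: 21.07
position: [0.5854, 0.1995, 0.4003]
tcp_rot: [-2.783, -0.001, 1.768]
force: [-5.4, -1.2, 4.5]
grip_width: 0.0104
grasp_force: 48.9
clock: 21.73
position: [0.6259, 0.2077, 0.4129]
tcp_rot: [-2.695, -0.001, 1.768]
force: [-4.8, -0.9, 2.6]
grip_width: 0.0101
grasp_force: 48.6
clock: 22.4
position: [0.6257, 0.2077, 0.4129]
tcp_rot: [-2.696, -0.001, 1.768]
force: [-4.9, -1.0, 4.1]
grip_width: 0.0105
grasp_force: 49.0
[0.56020801 0.1946401  0.27301715] angle 49.821527062843394 radius 0.19229641850635434 want 0.19063315556324403
```

View pics/end.png

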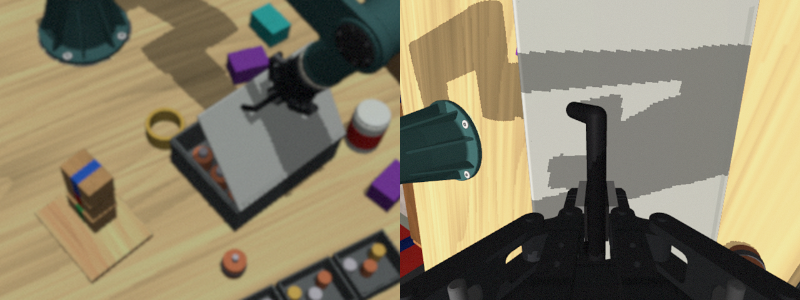

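The lid is open at about 50° with the bar firmly between the pads, and the column stands square, so I'm handing in.

```bash
python3 -c "
from rig import bot
print(bot.close_job())"
```

```text
the job is handed in; nothing more can be done
None
```

The red carton and then the blue one are stacked squarely on the green-banded carton, and I handed the job in at about 22 s with the gripper holding the lid steady at about 50° (49.8° computed from the arm's pose).

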